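Snap the lid onto the filler tin

TASK

The filler tin stands open on the workbench with its yellow snap lid lying beside it. Pick up the lid, set it level on the rim, then press it straight down until it snaps home all round, and finish still holding it down with a firm, steady push of about 15 newtons, with the tin standing upright on the bench. Leave the tray, the hardener tube, the bottle and the brush where they are.

Things in the scene. Friction and masses are not known exactly. Their poses are not given: they have to be found in the camera images.
- tin: Open round metal filler tin standing loose on the bench, about 0.55 to 0.7 kg: body 73 mm across, 80 mm high, with a rolled rim 80 mm across at the top; blue wrap with a yellow band, pink filler well below the rim. Origin at the centre of its underside, z up.
- tin_rim (a point): Centre of the tin's mouth, level with the top of the rim, 80 mm above the tin's underside; z along the tin's axis.
- lid: Yellow plastic snap lid, about 50 g, lying right way up on the bench: flat deck 92 mm across, 3 mm thick, its underside 9 mm above the lid's lower edge; in its middle a raised round grip cap 46 mm across, sides from 12 to 30 mm above the lower edge, flat top; below the deck a 9 mm skirt of six springy clips with inner barbs. Origin at the centre of the lower edge, z up.
- lid_deck (a point): Centre of the deck's underside. Set loosely on the rim, the lid rests on its barbs with this point 7 mm above tin_rim. Pressed down, the push climbs to 7 to 13 N, then drops suddenly as the barbs slip under the rim and pull the lid down (a lid held still then lifts the tin a few mm: follow it down). Home, this point is level with tin_rim, a hard stop. The clips centre the lid from 2 mm off.
- lid_cap (a point): Centre of the lid's grip cap, half-way up: 21 mm above the lid's lower edge, 9 mm below the cap's flat top, 9 mm above the deck's top. Grip the cap across its 46 mm from above, any way round, or push on its top. With the lid loose on the rim this point is 19 mm above the rim top; home, 12 mm.
- tray: White plastic mixing tray lying on the bench, 90 by 150 mm, 12 mm high; origin at the centre of its underside. Leave alone.
- tube: Red and white hardener tube lying on the bench, 110 mm long, 34 mm wide, 14 mm high, along its own x; origin under its middle. Leave alone.
- bottle: Pale, cloudy-clear water bottle with a blue cap, standing, 68 mm across and 220 mm high; origin at the centre of its underside. Leave alone.
- brush: Wooden bench brush with dark bristles, lying on its bristles, 270 mm long, 44 mm wide and 50 mm high, handle to its own -x; origin under its middle. Leave alone.
There are look-alikes about, which are no part of the job. Several things look just like the lid: the one meant starts farthest to the robot's right.

How it is judged:
By the outcome, as a careful person would: the job done as asked, in the order asked, and still so for the second after the job is handed in, while the arm keeps its last pose, push and grip.
It also fails if it takes over 45 s, if anything falls off the work surface, if the arm or the gripper's body presses on something with over 40 N, if the wrist force passes 120 N, or if a joint passes its speed limit or range.

ROBOT

A 7-joint arm with a two-finger parallel gripper is mounted at the origin on the work surface. World frame = base frame: x ahead of the robot, y to its left, z up, the work surface at z = 0. Lengths are in m, angles in rad, forces in N, time in s.
With the tool pointing down it reaches from about 0.35 to 0.9 m from the base axis. Payload 8.1 kg.
Tool frame: the origin (TCP) lies midway between the tips of the shut fingers; the grasp point (between the pads) lies bot.tcp_to_grasp behind it (bot.tcp_to_grasp is the distance from the TCP to the grasp point, in m); z points along the fingers, y is the line along which they close (so a half turn about z gives the same grasp; the last joint's range is limited). The gripper opens to 92 mm and grips with 3 to 60 N. Pads are 19 mm wide; open, the fingers measure 130 mm over their backs; the gripper's body (75 mm by 190 mm) begins 47 mm behind the grasp point.
Start: joints at [-0.103, 0.434, 0.025, 1.573, -0.012, 1.134, -0.075], TCP at [0.625, -0, 0.227] pointing down, gripper open.
Joint ranges: [-2.62, 2.62], [-0.44, 2.09], [-1.27, 1.32], [0.08, 2.57], [-1.32, 4.46], [0.12, 2], [-2.74, 2.74]. Speed limits (rad/s): [2.22, 2.22, 3.01, 3.01, 3.14, 3.14, 3.14].

INTERFACE

Orientations are given as [roll, pitch, yaw] about the fixed x, y, z axes, in that order (R = Rz(yaw) Ry(pitch) Rx(roll)).
In Python, from rig import bot gives the robot as it stands.
- The arm moves only by the tool play_rows, never from a script. Its argument "series" is a list of rows, each an object with "linear": the shift along the tool's x, y, z in cm, a list of three; "rotation": the turn, a rotation vector about the tool's x, y, z in rad, a list of three; "fingers": the finger opening in cm, from 0 to 9.18. In form: [{"linear": [x, y, z], "rotation": [ax, ay, az], "fingers": fingers}, ...]. A call has 1 to 8 rows; each row is the pose to reach, as a shift and turn from the pose commanded when the call began, along the tool's axes at that moment; what a row does not reach only later rows make up. A row lasts 1/10 s, in which the tool goes at most 50 mm and 8.59 degrees, less where a joint would pass 70% of its speed; a pose out of reach is approached as far as the arm can. A call with a gripper value outside its range is refused whole. The fingers move at their own pace and stop on an object; "grip_force" is the grip in N (left out, the last holds). Time passes only in rows, so rows that repeat a pose let the fingers close. It gives the time, the measured TCP pose, the force, the opening and the grip force at its end, in the units of the state.
- bot.state(): the state, without advancing time (a new reading comes with each control period).
- bot.camera(name): name is "scene" or "side" or "wrist"; returns the picture (400x640x3 uint8, blue, green, red); there is no depth.
- bot.get_calibration(name): a dict with "mtx" (3x3 intrinsics, pixels), "rvec" (rotation vector, rad) and "tvec" (3), from world to camera coordinates, as OpenCV has them; the wrist camera has in their place "hand_eye" (4x4, takes a point from camera to tool coordinates, whose origin is the TCP and whose axes are the flange's). Camera axes: x right, y down, z forward; pixel columns grow to the right and rows downward; lengths in m; the calibration is good to about 2 mm. A picture is of the moment at which its call begins: read the wrist's pose just before it. get_calibration takes no time and is no camera call.
- bot.close_job(): hands the job in; it is judged then, once.
The state is a dict: "time_s": time; "joints": joint angles; "qvel": joint speeds; "effort": joint torques, N m; "tool_pos": TCP position; "tcp_rot": TCP orientation; "force": force on the tool from outside, world axes, zero at the start; "torque": the same for the moment, N m; "opening": opening from 0.0 (shut) to 1.0 (fully open); "grasp_force": force on a finger pad.
Only numpy, scipy, OpenCV 4.12 (cv2) and the standard library are available. Lean on these libraries where they do the work, as an engineer would, in place of code of your own. Each camera call takes 0.05 s, during which the arm holds its last target. There are 200 camera calls.

## Working session

There is one attempt and no reset: what is moved stays moved. The work goes in short steps, Python scripts to look and compute and a tool call to move; the robot and the scene stay as the last step left them, time stands still between calls to the robot, and variables do not carry over. Pictures are saved under pics/ and viewed, at most 10 in all, crops included, and the job is handed in when it is done.

Besides the shell and the picture viewer there is one more tool, called after "Call:" as name(argument=value, ...) on one line, values as JSON. play_rows: Moves the arm, as the interface text tells. Its arguments: {"type":"object","properties":{"series":{"type":"array","items":{"type":"object","properties":{"linear":{"type":"array","items":{"type":"number"}},"rotation":{"type":"array","items":{"type":"number"}},"fingers":{"type":"number"}}}},"grip_force":{"type":"number"}},"required":["series"]}

```bash
mkdir -p pics; ls
python3 - <<'E'
from rig import bot
import cv2,numpy as np
s=bot.state();print(s['time_s'],s['tool_pos'],s['tcp_rot'],s['force'],s['opening'],bot.tcp_to_grasp)
for n in("scene","side","wrist"):
    cv2.imwrite(f"pics/{n}0.png",bot.camera(n)); print(n,bot.get_calibration(n))
a=cv2.imread("pics/scene0.png");b=cv2.imread("pics/side0.png")
E
```

```text
pics
0.0 [ 6.24475844e-01 -5.00650230e-05  2.25947955e-01] [-3.14000103e+00  1.56028046e-04  1.57074656e+00] [-0.40152558 -0.28959071 -0.32984919] 0.9995980692463428 0.0188
scene {'mtx': array([[394.62252445,   0.        , 315.17933562],
       [  0.        , 394.62252445, 194.07361057],
       [  0.        ,   0.        ,   1.        ]]), 'rvec': array([ 1.59732581,  2.23790803, -0.63900974]), 'tvec': array([ 0.1884779 , -0.38285866,  1.34795295])}
side {'mtx': array([[376.96349413,   0.        , 320.64944145],
       [  0.        , 376.96349413, 201.08153244],
       [  0.        ,   0.        ,   1.        ]]), 'rvec': array([ 0.55754647, -2.49061538,  1.40976802]), 'tvec': array([0.4840278 , 0.18174702, 0.79510864])}
wrist {'mtx': array([[282.2177735 ,   0.        , 316.98943201],
       [  0.        , 282.2177735 , 201.36391426],
       [  0.        ,   0.        ,   1.        ]]), 'hand_eye': array([[-5.14021178e-05, -9.64131323e-01, -2.65425676e-01,
         7.17689779e-02],
       [ 9.99999954e-01, -1.28840748e-04,  2.74341527e-04,
        -2.52830607e-04],
       [-2.98698902e-04, -2.65425650e-01,  9.64131285e-01,
        -1.57982574e-01],
       [ 0.00000000e+00,  0.00000000e+00,  0.00000000e+00,
         1.00000000e+00]])}
```

View pics/scene0.png

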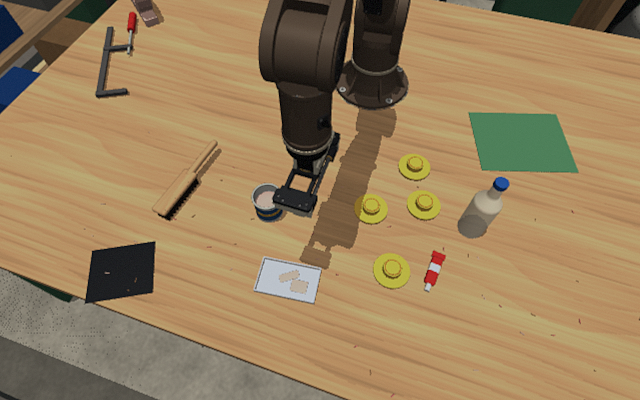

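View pics/side0.png

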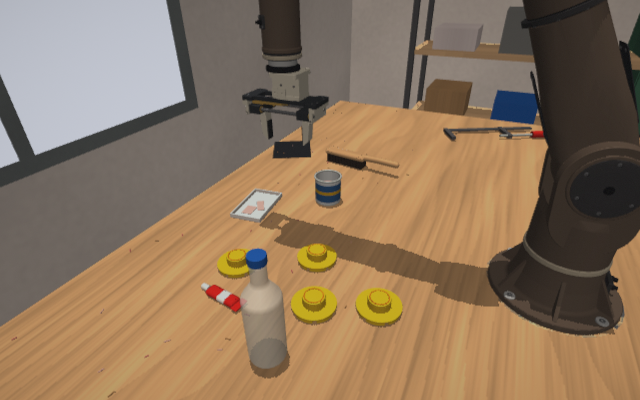

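View pics/wrist0.png

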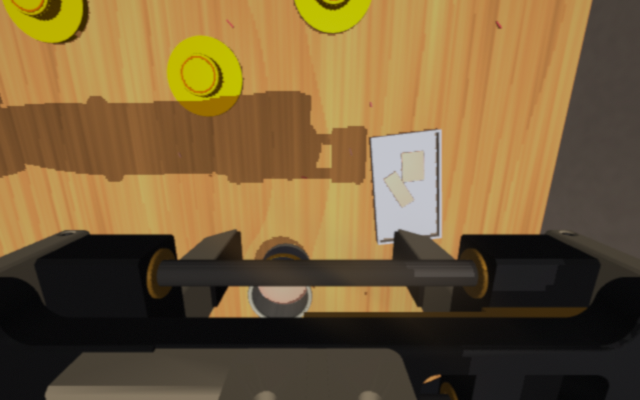

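Scene: four yellow lids at about (414,167), (371,208), (423,205) and (391,270), with the tin at (266,200) and the bottle at (475,215). Side: tin rim at about (328,177). I'll compute positions next.

```bash
cat > h.py <<'E'
from rig import bot
import cv2,numpy as np
from scipy.spatial.transform import Rotation as R
def cam(n,st=None):
    c=bot.get_calibration(n)
    if n!="wrist":
        r=R.from_rotvec(np.ravel(c['rvec'])).as_matrix(); return c['mtx'],r.T,-r.T@np.ravel(c['tvec'])
    T=np.eye(4);T[:3,:3]=R.from_euler('xyz',st['tcp_rot']).as_matrix();T[:3,3]=st['tool_pos'];T=T@c['hand_eye']
    return c['mtx'],T[:3,:3],T[:3,3]
def ray(c,uv,z):
    d=c[1]@np.linalg.solve(c[0],[uv[0],uv[1],1]); return c[2]+d*(z-c[2][2])/d[2]
def proj(c,p):
    q=c[0]@(c[1].T@(np.array(p)-c[2])); return q[:2]/q[2]
def yellow(im,amin=150):
    h=cv2.cvtColor(im,cv2.COLOR_BGR2HSV); m=cv2.inRange(h,(24,170,60),(34,255,255))
    return [c for c in cv2.findContours(m,cv2.RETR_EXTERNAL,cv2.CHAIN_APPROX_NONE)[0] if cv2.contourArea(c)>amin]
def circ(c,cnt,z):
    "contour cast on plane z, circle of hull"
    p=np.array([ray(c,q,z)[:2] for q in cv2.convexHull(cnt)[:,0].astype(float)],np.float32)
    (x,y),r=cv2.minEnclosingCircle(p); return np.round([x,y,2*r],4)
E
python3 - <<'E'
from h import *
st=bot.state()
for n in("scene","side","wrist"):
    im=cv2.imread(f"pics/{n}0.png");c=cam(n,st)
    for k in yellow(im): print(n,cv2.boundingRect(k),circ(c,k,.012))
print(ray(cam("scene"),(266,193),.08),ray(cam("side"),(328,177),.08))
im=cv2.imread("pics/side0.png")[150:220,290:370];im2=cv2.imread("pics/scene0.png")[170:230,240:320]
cv2.imwrite("pics/c.png",np.hstack([cv2.resize(im,(400,350),interpolation=2),cv2.resize(im2,(400,350),interpolation=2)]))
E
```

```text
side (356, 288, 46, 35) [0.3092 0.2106 0.092 ]
side (291, 287, 46, 34) [0.4278 0.2603 0.0916]
side (217, 252, 32, 24) [0.6427 0.2229 0.0906]
side (297, 246, 39, 23) [0.4865 0.1263 0.0922]
wrist (166, 35, 77, 67) [0.4867 0.1264 0.0926]
wrist (294, 0, 77, 33) [0.6415 0.2065 0.0872]
wrist (14, 0, 27, 10) [0.2924 0.2077 0.0303]
wrist (2, 0, 82, 43) [0.3099 0.2067 0.0928]
[ 0.57227648 -0.13655109  0.08      ] [ 0.57246227 -0.12540736  0.08      ]
```

View pics/c.png

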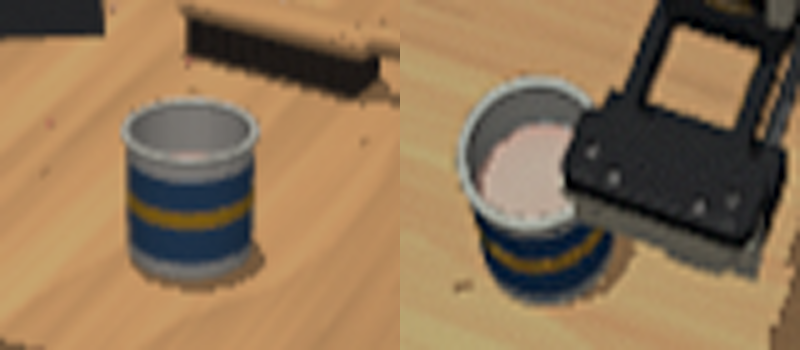

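The side crop puts the rim centre at (328.2,176.6). The scene crop puts it near (266.8,196), partly hidden by the gripper. The lid with the smallest y is at (0.487,0.126), so that's the target, and I'm moving above it.

Call:
play_rows(series=[{"linear": [12.6, -13.8, 6], "rotation": [0, 0, 0], "fingers": 9}, {"linear": [12.6, -13.8, 12], "rotation": [0, 0, 0], "fingers": 9}, {"linear": [12.6, -13.8, 12], "rotation": [0, 0, 0], "fingers": 9}, {"linear": [12.6, -13.8, 12], "rotation": [0, 0, 0], "fingers": 9}, {"linear": [12.6, -13.8, 12], "rotation": [0, 0, 0], "fingers": 9}, {"linear": [12.6, -13.8, 12], "rotation": [0, 0, 0], "fingers": 9}, {"linear": [12.6, -13.8, 12], "rotation": [0, 0, 0], "fingers": 9}, {"linear": [12.6, -13.8, 12], "rotation": [0, 0, 0], "fingers": 9}])

```text
time_s: 0.95
tool_pos: [0.4885, 0.1253, 0.1075]
tcp_rot: [3.14, -0.0, 1.569]
force: [0.9, 0.6, -0.6]
opening: 0.981
grasp_force: 0.0
```

Run:
```python
from h import *
st=bot.state();print(st['time_s'],st['tool_pos'],st['tcp_rot'],st['force'])
im={n:bot.camera(n) for n in("scene","side","wrist")}
for n in im:
    c=cam(n,st);cv2.imwrite(f"pics/{n}1.png",im[n])
    for k in yellow(im[n]): print(n,cv2.boundingRect(k),circ(c,k,.012))
# tin rim in scene: bright low-saturation ring
h=cv2.cvtColor(im["scene"],cv2.COLOR_BGR2HSV)
w=cv2.resize(im["scene"][165:230,235:305],(350,325),interpolation=2)
cv2.imwrite("pics/c1.png",np.hstack([w,cv2.resize(im["wrist"],(520,325))])[:, :800])
```

```text
0.95 [0.48854218 0.12526298 0.1074692 ] [ 3.13974487e+00 -6.39698757e-05  1.56924821e+00] [ 0.85344102  0.56176957 -0.63614177]
side (356, 292, 46, 31) [0.3097 0.2106 0.0919]
side (291, 287, 46, 34) [0.4278 0.2599 0.0925]
side (217, 252, 32, 24) [0.6427 0.2229 0.0906]
wrist (270, 217, 87, 31) [0.4849 0.1064 0.0823]
wrist (334, 166, 18, 44) [0.5099 0.1405 0.0416]
wrist (51, 49, 112, 99) [0.3098 0.2104 0.0928]
wrist (443, 34, 111, 116) [0.6411 0.2211 0.0927]
wrist (184, 0, 115, 100) [0.4277 0.26   0.0921]
```

View pics/c1.png

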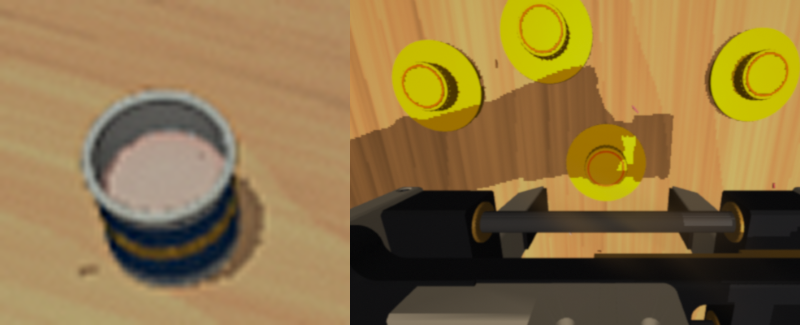

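Scene crop: the tin rim centre is at about pixel (267,196.5). In the wrist view the target lid lies between the fingers. I'm descending.

Call:
play_rows(series=[{"linear": [0.1, -0.1, 4], "rotation": [0, 0, 0], "fingers": 9}, {"linear": [0.1, -0.1, 7.5], "rotation": [0, 0, 0], "fingers": 9}, {"linear": [0.1, -0.1, 7.5], "rotation": [0, 0, 0], "fingers": 9}, {"linear": [0.1, -0.1, 7.5], "rotation": [0, 0, 0], "fingers": 9}])

```text
time_s: 1.5
tool_pos: [0.4862, 0.1266, 0.0321]
tcp_rot: [-3.141, 0.0, 1.57]
force: [-0.4, -0.9, 0.4]
opening: 0.982
grasp_force: 0.0
```

Run:
```python
from h import *
print(ray(cam("scene"),(267,196.5),.079),ray(cam("side"),(328.2,176.6),.079))
c=cam("side");im=bot.camera("side")
cv2.imwrite("pics/s2.png",cv2.resize(im[190:290,240:400],(800,500),interpolation=2))
```

```text
[ 0.58069917 -0.13035543  0.079     ] [ 0.57378275 -0.12966432  0.079     ]
```

View pics/s2.png

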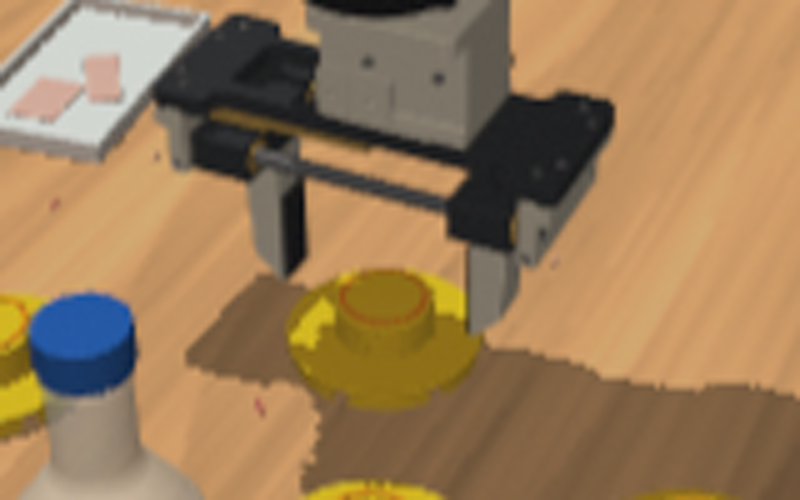

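The fingers straddle the lid with clearance, and their tips are at about z=0.032. I'll lower them to just above the deck and grip.

Call:
play_rows(series=[{"linear": [0, 0, 0.9], "rotation": [0, 0, 0], "fingers": 9}, {"linear": [0, 0, 1.75], "rotation": [0, 0, 0], "fingers": 9}, {"linear": [0, 0, 1.75], "rotation": [0, 0, 0], "fingers": 6}, {"linear": [0, 0, 1.75], "rotation": [0, 0, 0], "fingers": 4}, {"linear": [0, 0, 1.75], "rotation": [0, 0, 0], "fingers": 4}, {"linear": [0, 0, 1.75], "rotation": [0, 0, 0], "fingers": 4}, {"linear": [0, 0, 1.75], "rotation": [0, 0, 0], "fingers": 4}, {"linear": [0, 0, 1.75], "rotation": [0, 0, 0], "fingers": 4}], grip_force=40)

```text
time_s: 2.35
tool_pos: [0.4861, 0.127, 0.0143]
tcp_rot: [3.141, -0.0, 1.571]
force: [1.7, 0.1, -0.0]
opening: 0.508
grasp_force: 0.4
```

Call:
play_rows(series=[{"linear": [0, 0, 0], "rotation": [0, 0, 0], "fingers": 3.5}, {"linear": [0, 0, 0], "rotation": [0, 0, 0], "fingers": 3.5}, {"linear": [0, 0, 0], "rotation": [0, 0, 0], "fingers": 3.5}])

```text
time_s: 2.65
tool_pos: [0.4861, 0.127, 0.0143]
tcp_rot: [3.141, -0.0, 1.571]
force: [-0.4, -0.6, 1.5]
opening: 0.488
grasp_force: 40.0
```

Call:
play_rows(series=[{"linear": [0, 0, -4], "rotation": [0, 0, 0], "fingers": 3.5}, {"linear": [0, 0, -9], "rotation": [0, 0, 0], "fingers": 3.5}, {"linear": [-3, 1, -14], "rotation": [0, 0, 0], "fingers": 3.5}, {"linear": [-8, 3, -17], "rotation": [0, 0, 0], "fingers": 3.5}, {"linear": [-12, 5, -17], "rotation": [0, 0, 0], "fingers": 3.5}, {"linear": [-16, 7, -17], "rotation": [0, 0, 0], "fingers": 3.5}, {"linear": [-20, 9, -17], "rotation": [0, 0, 0], "fingers": 3.5}, {"linear": [-24, 9, -17], "rotation": [0, 0, 0], "fingers": 3.5}])

```text
time_s: 3.45
tool_pos: [0.578, -0.1153, 0.1843]
tcp_rot: [3.14, 0.0, 1.571]
force: [0.1, -0.2, -1.0]
opening: 0.491
grasp_force: 40.0
```

Call:
play_rows(series=[{"linear": [-5, 0, 0], "rotation": [0, 0, 0], "fingers": 3.5}, {"linear": [-10, 0, 0], "rotation": [0, 0, 0], "fingers": 3.5}, {"linear": [-12, 0, 0], "rotation": [0, 0, 0], "fingers": 3.5}, {"linear": [-12, 0, 0], "rotation": [0, 0, 0], "fingers": 3.5}, {"linear": [-12, 0, 0], "rotation": [0, 0, 0], "fingers": 3.5}, {"linear": [-12, 0, 0], "rotation": [0, 0, 0], "fingers": 3.5}])

```text
time_s: 4.05
tool_pos: [0.5762, -0.2311, 0.184]
tcp_rot: [-3.141, -0.001, 1.573]
force: [0.7, 0.1, -0.3]
opening: 0.493
grasp_force: 40.0
```

Run:
```python
from h import *
st=bot.state();print(st['tool_pos'],st['tcp_rot'],st['opening'])
cv2.imwrite("pics/w3.png",bot.camera("wrist"))
print(proj(cam("wrist",st),(.577,-.13,.08)))
```

```text
[ 0.57624088 -0.23105315  0.18401986] [-3.14134108e+00 -1.19683367e-03  1.57287427e+00] 0.49322838104388267
[318.33403525  88.8309608 ]
```

View pics/w3.png

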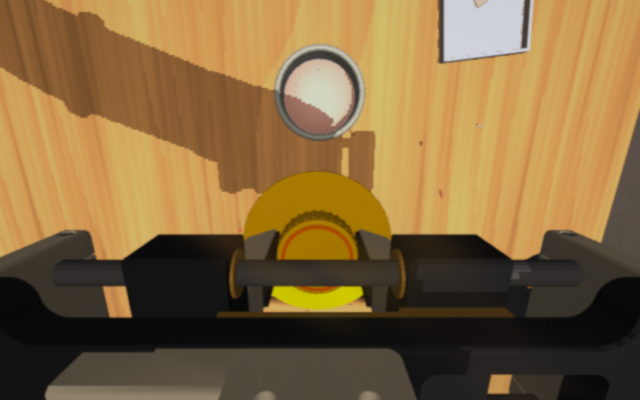

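Wrist view: the rim spans columns 275–365 and rows 44–140. The lid is held level between the pads at about (318,245).

Run:
```python
from h import *
st=bot.state();c=cam("wrist",st);im=cv2.imread("pics/w3.png")
h=cv2.cvtColor(im,cv2.COLOR_BGR2HSV)
m=((h[...,1]<100)).astype(np.uint8)*255; m[:30]=0;m[160:]=0;m[:,:255]=0;m[:,385:]=0
k=max(cv2.findContours(m,cv2.RETR_EXTERNAL,cv2.CHAIN_APPROX_NONE)[0],key=cv2.contourArea)
print(cv2.boundingRect(k),circ(c,k,.077),circ(c,k,.08))
e=cv2.fitEllipse(cv2.convexHull(k));print(e,ray(c,e[0],.077))
ys=max(yellow(im),key=cv2.contourArea);p=cv2.convexHull(ys)[:,0].astype(float)
zd=st['tool_pos'][2]-.0143+.012
q=np.array([ray(c,a,zd)[:2] for a in p if a[1]<225])
A=np.c_[2*q,np.ones(len(q))];s=np.linalg.lstsq(A,(q**2).sum(1),rcond=None)[0];print("lid",s[:2],2*np.sqrt(s[2]+s[:2]@s[:2]),st['tool_pos'])
```

```text
(274, 44, 91, 97) [ 0.5777 -0.1339  0.0805] [ 0.5777 -0.1342  0.0796]
((319.2600402832031, 91.82296752929688), (90.58397674560547, 96.40408325195312), 177.87449645996094) [ 0.57787256 -0.13202192  0.077     ]Traceback (most recent call last):
  File "<stdin>", line 11, in <module>
    return umr_sum(a, axis, dtype, out, keepdims, initial, where)
numpy.exceptions.AxisError: axis 1 is out of bounds for array of dimension 1
```

Run:
```python
from h import *
st=bot.state();c=cam("wrist",st);im=cv2.imread("pics/w3.png")
def fit(p,z):
    q=np.array([ray(c,a,z)[:2] for a in p]);A=np.c_[2*q,np.ones(len(q))]
    for _ in range(4):
        s=np.linalg.lstsq(A,(q**2).sum(1),rcond=None)[0];r=np.sqrt(s[2]+s[:2]@s[:2])
        e=np.abs(np.hypot(*(q-s[:2]).T)-r);g=e<max(.001,2*np.median(e));q,A=q[g],A[g]
    return s[:2],2*r,len(q)
h=cv2.cvtColor(im,cv2.COLOR_BGR2HSV)
m=((h[...,1]<100)).astype(np.uint8)*255; m[:30]=0;m[160:]=0;m[:,:255]=0;m[:,385:]=0
k=max(cv2.findContours(m,cv2.RETR_EXTERNAL,cv2.CHAIN_APPROX_NONE)[0],key=cv2.contourArea)
print("tin",fit(cv2.convexHull(k)[:,0].astype(float),.077))
m=cv2.inRange(h,(18,200,60),(36,255,255));m[:165]=0;m[228:]=0;m[:,:235]=0;m[:,400:]=0
k=max(cv2.findContours(m,cv2.RETR_EXTERNAL,cv2.CHAIN_APPROX_NONE)[0],key=cv2.contourArea)
p=[a for a in cv2.convexHull(k)[:,0].astype(float) if a[1]<222]
zd=st['tool_pos'][2]-.0143+.011
print(cv2.boundingRect(k),"lid",fit(p,zd),st['tool_pos'],h[190,318],h[150,250])
```

```text
tin (array([ 0.57787977, -0.13370771]), np.float64(0.0797701869998317), 49)
(245, 171, 145, 57) lid (array([ 0.57596734, -0.23030965]), np.float64(0.09014703089065804), 23) [ 0.57630726 -0.23094342  0.18411258] [ 22 255 168] [ 14 162 131]
```

Call:
play_rows(series=[{"linear": [5, 0.1, 0], "rotation": [0, 0, 0], "fingers": 3.5}, {"linear": [9.7, 0.15, 2], "rotation": [0, 0, 0], "fingers": 3.5}, {"linear": [9.7, 0.15, 5], "rotation": [0, 0, 0], "fingers": 3.5}, {"linear": [9.7, 0.15, 7], "rotation": [0, 0, 0], "fingers": 3.5}, {"linear": [9.7, 0.15, 7], "rotation": [0, 0, 0], "fingers": 3.5}, {"linear": [9.7, 0.15, 7], "rotation": [0, 0, 0], "fingers": 3.5}])

```text
time_s: 4.7
tool_pos: [0.5777, -0.1353, 0.1147]
tcp_rot: [-3.142, -0.0, 1.572]
force: [0.6, 0.3, -0.5]
opening: 0.49
grasp_force: 40.0
```

Run:
```python
from h import *
a=bot.camera("side");b=bot.camera("scene")
cv2.imwrite("pics/c4.png",np.hstack([cv2.resize(a[130:220,280:380],(400,360),interpolation=2),cv2.resize(b[150:240,220:320],(400,360),interpolation=2)]))
```

```text
(no output)
```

View pics/c4.png

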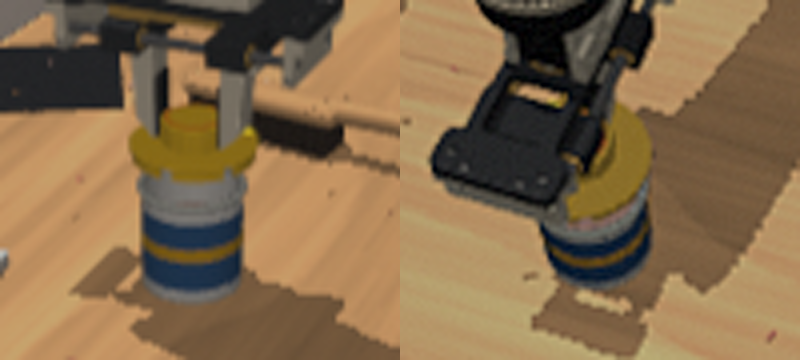

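Side crop: the lid centre is at column 193.5 and the tin centre at 192, so they line up within about 1 mm. I'm lowering the lid onto the rim.

Call:
play_rows(series=[{"linear": [0.1, 0, 1], "rotation": [0, 0, 0], "fingers": 3.5}, {"linear": [0.1, 0, 1.8], "rotation": [0, 0, 0], "fingers": 3.5}, {"linear": [0.1, 0, 2.0], "rotation": [0, 0, 0], "fingers": 3.5}, {"linear": [0.1, 0, 2.1], "rotation": [0, 0, 0], "fingers": 3.5}, {"linear": [0.1, 0, 2.2], "rotation": [0, 0, 0], "fingers": 3.5}, {"linear": [0.1, 0, 2.25], "rotation": [0, 0, 0], "fingers": 3.5}, {"linear": [0.1, 0, 2.25], "rotation": [0, 0, 0], "fingers": 3.5}])

```text
time_s: 5.5
tool_pos: [0.5778, -0.1351, 0.0921]
tcp_rot: [3.141, 0.0, 1.571]
force: [-0.3, 0.2, 2.8]
opening: 0.492
grasp_force: 40.0
```

Contact at the expected height. I'm pressing down in small steps.

Call:
play_rows(series=[{"linear": [0, 0, 0.1], "rotation": [0, 0, 0], "fingers": 3.5}, {"linear": [0, 0, 0.15], "rotation": [0, 0, 0], "fingers": 3.5}, {"linear": [0, 0, 0.2], "rotation": [0, 0, 0], "fingers": 3.5}, {"linear": [0, 0, 0.2], "rotation": [0, 0, 0], "fingers": 3.5}])

```text
time_s: 5.9
tool_pos: [0.5782, -0.1355, 0.091]
tcp_rot: [3.14, 0.001, 1.57]
force: [-2.3, 0.3, 11.5]
opening: 0.489
grasp_force: 40.0
```

Call:
play_rows(series=[{"linear": [0, 0, 0.1], "rotation": [0, 0, 0], "fingers": 3.5}, {"linear": [0, 0, 0.2], "rotation": [0, 0, 0], "fingers": 3.5}, {"linear": [0, 0, 0.2], "rotation": [0, 0, 0], "fingers": 3.5}])

```text
time_s: 6.2
tool_pos: [0.5774, -0.1344, 0.0876]
tcp_rot: [-3.141, -0.001, 1.571]
force: [0.5, -0.4, -7.3]
opening: 0.492
grasp_force: 40.0
```

It snapped and is now holding the tin's weight, so I'll follow it down.

Call:
play_rows(series=[{"linear": [0, 0, 0.08], "rotation": [0, 0, 0], "fingers": 3.5}, {"linear": [0, 0, 0.15], "rotation": [0, 0, 0], "fingers": 3.5}, {"linear": [0, 0, 0.2], "rotation": [0, 0, 0], "fingers": 3.5}, {"linear": [0, 0, 0.2], "rotation": [0, 0, 0], "fingers": 3.5}])

```text
time_s: 6.6
tool_pos: [0.5775, -0.1351, 0.0856]
tcp_rot: [-3.141, 0.0, 1.571]
force: [0.8, -0.0, -2.8]
opening: 0.494
grasp_force: 40.0
```

Call:
play_rows(series=[{"linear": [0, 0, 0.05], "rotation": [0, 0, 0], "fingers": 3.5}, {"linear": [0, 0, 0.1], "rotation": [0, 0, 0], "fingers": 3.5}, {"linear": [0, 0, 0.1], "rotation": [0, 0, 0], "fingers": 3.5}])

```text
time_s: 6.9
tool_pos: [0.5778, -0.1351, 0.0853]
tcp_rot: [3.141, 0.0, 1.571]
force: [-0.8, 0.9, 3.7]
opening: 0.49
grasp_force: 40.0
```

Call:
play_rows(series=[{"linear": [0, 0, 0.05], "rotation": [0, 0, 0], "fingers": 3.5}, {"linear": [0, 0, 0.1], "rotation": [0, 0, 0], "fingers": 3.5}, {"linear": [0, 0, 0.13], "rotation": [0, 0, 0], "fingers": 3.5}, {"linear": [0, 0, 0.13], "rotation": [0, 0, 0], "fingers": 3.5}, {"linear": [0, 0, 0.13], "rotation": [0, 0, 0], "fingers": 3.5}])

```text
time_s: 7.4
tool_pos: [0.578, -0.1351, 0.0852]
tcp_rot: [3.14, 0.0, 1.571]
force: [-4.9, 0.6, 16.5]
opening: 0.491
grasp_force: 40.0
```

Call:
play_rows(series=[{"linear": [0, 0, -0.01], "rotation": [0, 0, 0], "fingers": 3.5}, {"linear": [0, 0, -0.01], "rotation": [0, 0, 0], "fingers": 3.5}, {"linear": [0, 0, -0.01], "rotation": [0, 0, 0], "fingers": 3.5}, {"linear": [0, 0, -0.01], "rotation": [0, 0, 0], "fingers": 3.5}])

```text
time_s: 7.8
tool_pos: [0.578, -0.1352, 0.0852]
tcp_rot: [3.14, 0.0, 1.571]
force: [-4.3, 1.8, 16.5]
opening: 0.491
grasp_force: 40.0
```

Run:
```python
from h import *
a=bot.camera("side")
for i in range(4): b=bot.camera("scene");s=bot.state();print(s['time_s'],np.round(s['force'],1),np.round(s['torque'],2),s['tool_pos'])
cv2.imwrite("pics/c5.png",np.hstack([cv2.resize(a[130:220,280:380],(400,360),interpolation=2),cv2.resize(b[150:240,220:320],(400,360),interpolation=2)]))
```

```text
7.9 [-4.7  2.1 15.6] [0.32 1.18 0.02] [ 0.57800328 -0.13512626  0.08523411]
7.95 [-4.1  1.9 15.5] [ 0.31  1.13 -0.04] [ 0.57799035 -0.13515178  0.08523095]
8.0 [-4.5  2.  15.7] [ 0.29  1.18 -0.  ] [ 0.57799793 -0.13510614  0.08522348]
8.05 [-5.   0.8 15.6] [0.32 1.12 0.01] [ 0.57799183 -0.13515896  0.08523134]
```

View pics/c5.png

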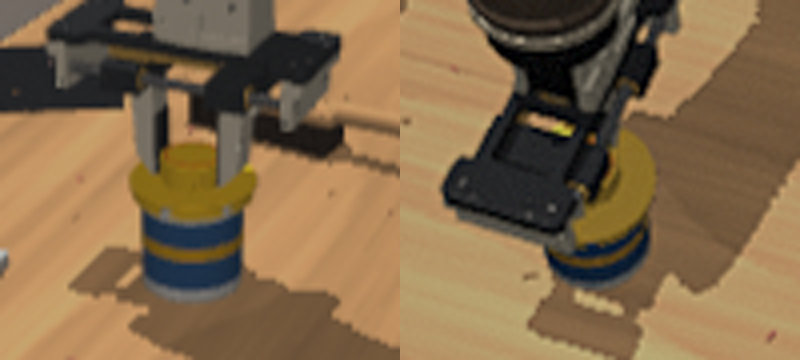

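The lid sits level and home, covering the rim, and the tin is upright. The push is steady at about 15.6 N, so I'm handing in.

```bash
python3 -c "
from rig import bot
print(bot.close_job())"
```

```text
the job is handed in; nothing more can be done
None
```

The yellow lid is snapped home on the upright tin and held down with a steady push of about 15.6 N; the job was handed in at about 8 s, and I did not touch the tray, tube, bottle or brush.

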